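# Show the inspection camera the brass tube in its mirror

### The job

On the camera fixture, slide the shutter in front of the lens fully open, to its end stop. Then turn the sprung mirror by the knob on top until the camera sees, in the middle of the mirror, the brass tube that stands on the steel pedestal. Leave the tube and the jars where they stand, and finish while still holding the mirror steady at that angle: it springs back if let go.

Things in the scene. Friction and masses are not known exactly. Their poses are not given: they have to be found in the camera images.
- fixture: Fixed camera fixture, plate 255 x 74 x 10 mm on the worktop. Origin: on the worktop below the mirror's upright turning axis; z up. The black camera (44 mm wide, top at z 92 mm) stands at -x and looks along +x at the mirror's axis, 70 mm up; lens ends at x = -109 mm. Before the lens the shutter runs along y between steel end posts (y = -28 and +74 mm, top z 107 mm).
- shutter (a joint): Travel of the shutter in m: 0 = lens covered, 0.046 = fully open at the end stop. It grows along the fixture's +y axis. Slides stiffly (about 1 N) and stays where left; starts between 0 and 0.01.
- shutter_tab (a point): Centre of the black pinch tab over the steel shutter plate (44 wide, 3 mm thick, top z 111 mm): tab 12 mm along the fixture's y (slide direction), 20 mm along x, 26 mm high, on an 8 mm neck; its centre 140 mm above the worktop. It moves with the shutter, at fixture x = -95.5 mm and, covered, at y = 0.
- mirror: Mirror 64 mm wide, 56 high, on an upright axis through its origin, the middle of its face, 70 mm above the worktop. Own x: normal of the face; y: along its width; z up. At rest x lies along the fixture's -x (to the camera). Turns clockwise seen from above, up to 1.45 rad, toward the fixture's +y; a spring (0.06 N m/rad) and slight friction pull it back.
- mirror_knob (a point): Centre of the black bar knob over the mirror, on the turning axis, 136 mm above the worktop: bar 12 mm thick along the mirror's x, 42 mm long along the mirror's y, 26 mm high, on a 12 mm neck; below it a disc of 28 mm diameter, top at 112 mm. Turns with the mirror.
- view_line (a point): An unseen frame at the middle of the mirror's face, 70 mm above the worktop. Its x axis points where the camera's line of view goes after reflection in the mirror at its present angle (mirror q turns it by 2q); z up. What lies on this x axis appears in the middle of the mirror.
- tube: Loose upright brass tube, 12 mm diameter, 58 mm high, the one standing on the round steel pedestal; origin at the middle of its underside. It stands 140 to 310 mm from the mirror's axis, on the fixture's +y side.
- pedestal: Fixed round steel pedestal, foot 48 mm and top 36 mm diameter, 41 mm high; origin at the middle of its underside.
- round_jar: Bystander: loose wide plastic jar with screw cap, 61 mm diameter, 75 mm high, on the worktop; origin at the middle of its underside.
- tall_jar: Bystander: loose slim plastic jar with screw cap, 53 mm diameter, 90 mm high, on the worktop; origin at the middle of its underside.

How it is judged:
By the outcome, as a careful person would: the job done as asked, in the order asked, and still so for the second after the job is handed in, while the arm keeps its last pose, push and grip.
It also fails if it takes over 48 s, if anything falls off the work surface, if the arm or the gripper's body presses on something with over 40 N, if the wrist force passes 120 N, or if a joint passes its speed limit or range.

### The arm

A 6-joint arm with a two-finger parallel gripper is mounted at the origin on a cart in front of the work surface, level with it; the furniture and walls round the work are solid. World frame = base frame: x ahead of the robot, y to its left, z up, the work surface at z = 0. Lengths are in m, angles in rad, forces in N, time in s.
With the tool pointing down it reaches from about 0.25 to 0.775 m from the base axis. Payload 4 kg.
Tool frame: the origin (TCP) lies on the centre line of the jaws, within the pads' length; the fingertips stand 14 mm ahead of it and the grasp point (between the pads) lies 5 mm behind it (robot.tcp_to_tips is the distance from the TCP to the fingertips, in m); z points along the fingers, y is the line along which they close (so a half turn about z gives the same grasp; the last joint's range is limited). The gripper opens to 94 mm and grips with 3 to 60 N. Pads are 16 mm wide; open, the fingers measure 119 mm over their backs; the gripper's body (75 mm by 177 mm) begins 78 mm behind the grasp point.
Start: joints at [-0.103, 0.087, 1.371, -0, 1.684, -0.103], TCP at [0.55, -0, 0.22] pointing down, gripper open.
Joint ranges: [-3.1, 3.1], [-0.76, 2.03], [0.27, 2.55], [-1.08, 4.22], [0.17, 2.65], [-2.57, 2.57]. Speed limits (rad/s): [2.79, 2.79, 3.14, 3.14, 3.14, 3.14].

### API

Orientations are given as [roll, pitch, yaw] about the fixed x, y, z axes, in that order (R = Rz(yaw) Ry(pitch) Rx(roll)).
In Python, from bench import robot gives the robot as it stands.
- The arm moves only by the tool carry_out, never from a script. Its argument "increments" is a list of rows, each a list of 3 entries, a list of its own where there are three numbers: the closure in counts, from 0 (fully open) to 255 (shut), then the shift along the tool's x, y, z in mm, then the turn about the tool's z in degrees. In form: [[fingers, [dx, dy, dz], twist], ...]. A call has 1 to 8 rows; each row shifts and turns the commanded pose from where the row before left it, along the tool's axes as they then stand; what a row does not reach is not made up. A row lasts 1/10 s, in which the tool goes at most 50 mm and 8.59 degrees, less where a joint would pass 70% of its speed; a pose out of reach is approached as far as the arm can. A call with a gripper value outside its range is refused whole. The fingers move at their own pace and stop on an object; the grip force is fixed at half the most. Time passes only in rows, so rows that do not move let the fingers close. It gives the time, the measured TCP pose, the force, the opening and the grip force at its end, in the units of the state.
- robot.get_obs(): the state, without advancing time (a new reading comes with each control period).
- robot.snapshot(name): name is "scene" or "side" or "wrist"; returns the picture (384x512x3 uint8, blue, green, red); there is no depth.
- robot.get_calibration(name): a dict with "vfov" (degrees; the focal length in pixels is half the picture's height over the tangent of half this angle, whatever the lens; pixels are square), "cx", "cy" (the principal point, pixels), "T" (4x4, takes a point from camera to world coordinates). Camera axes: x right, y down, z forward; pixel columns grow to the right and rows downward; lengths in m; the calibration is good to about 2 mm. A picture is of the moment at which its call begins: read the wrist's pose just before it. get_calibration takes no time and is no camera call; for the wrist camera it gives the pose at the moment of the call.
- robot.close_job(): hands the job in; it is judged then, once.
The state is a dict: "time": time; "joint_positions": joint angles; "qvel": joint speeds; "joint_torque": joint torques, N m; "tool_pos": TCP position; "ee_rot": TCP orientation; "wrist_force": force on the tool from outside, world axes, zero at the start; "wrist_torque": the same for the moment, N m; "width": finger opening in m; "finger_force": force on a finger pad.
Only numpy, scipy, OpenCV 4.12 (cv2) and the standard library are available. Lean on these libraries where they do the work, as an engineer would, in place of code of your own. Each camera call takes 0.05 s, during which the arm holds its last target. There are 200 camera calls.

## Working session

There is one attempt and no reset: what is moved stays moved. The work goes in short steps, Python scripts to look and compute and a tool call to move; the robot and the scene stay as the last step left them, time stands still between calls to the robot, and variables do not carry over. Pictures are saved under pics/ and viewed, at most 10 in all, crops included, and the job is handed in when it is done.

Besides the shell and the picture viewer there is one more tool, called after ">>>" by a JSON object that holds its "op" and its "data". carry_out: Moves the arm, as the interface text tells. Its arguments: {"type":"object","properties":{"increments":{"type":"array","items":{"type":"array"}}},"required":["increments"]}

```bash
mkdir -p pics
python3 - <<'E'
from bench import robot
import cv2,numpy as np
o=robot.get_obs();print(o['time'],o['tool_pos'],o['ee_rot'],o['width'])
for n in ["scene","side"]:
    im=robot.snapshot(n);cv2.imwrite(f"pics/{n}0.png",im)
    c=robot.get_calibration(n);print(n,c['vfov'],c['cx'],c['cy'],np.round(c['T'],4).tolist())
E
```

```text
0.0 [5.49479093e-01 2.70656926e-05 2.18286428e-01] [-3.13935623e+00 -1.77596409e-04  1.57077256e+00] 0.0939252830171709
scene 49.964536642119626 256.0553280671594 191.69571978472965 [[-0.757, -0.3603, 0.5451, 0.0556], [-0.6532, 0.3938, -0.6467, 0.7173], [0.0184, -0.8456, -0.5334, 0.5428], [0.0, 0.0, 0.0, 1.0]]
side 57.840239166464244 255.85225047702934 188.4215068900293 [[-0.887, -0.2687, 0.3757, 0.2224], [-0.4616, 0.5419, -0.7023, 0.7387], [-0.0149, -0.7963, -0.6047, 0.62], [0.0, 0.0, 0.0, 1.0]]
```

View pics/scene0.png

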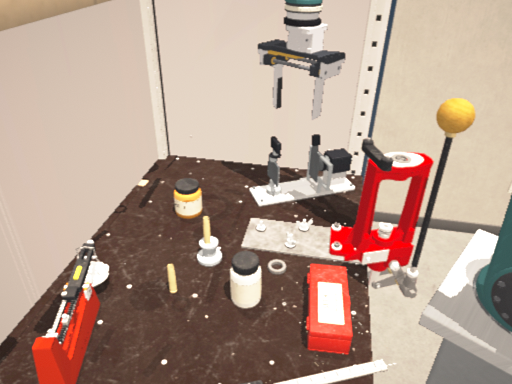

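View pics/side0.png

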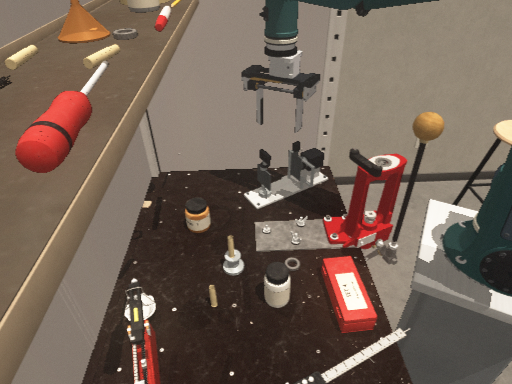

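The scene view shows the fixture at about (300,190), with the camera at the right (338,160), the shutter at (316,155) and the mirror knob at (275,145). The tube on its pedestal is at (207,240). The side view shows the same things: tube at (231,250), knob at (264,157), shutter tab at (295,147). I'll enlarge the fixture and the tube.

Run:
```python
import cv2,numpy as np
a=cv2.imread("pics/scene0.png");b=cv2.imread("pics/side0.png")
r=lambda m,x,y,w,h,W,H:cv2.resize(m[y:y+h,x:x+w],(W,H),interpolation=cv2.INTER_CUBIC)
top=r(a,240,125,130,90,780,540)
cv2.imwrite("pics/c1.png",top)
cv2.imwrite("pics/c2.png",r(b,235,130,100,80,750,600))
cv2.imwrite("pics/c3.png",np.hstack([r(a,180,205,60,70,360,420),r(b,205,225,60,70,360,420)]))
```

```text
(no output)
```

View pics/c1.png

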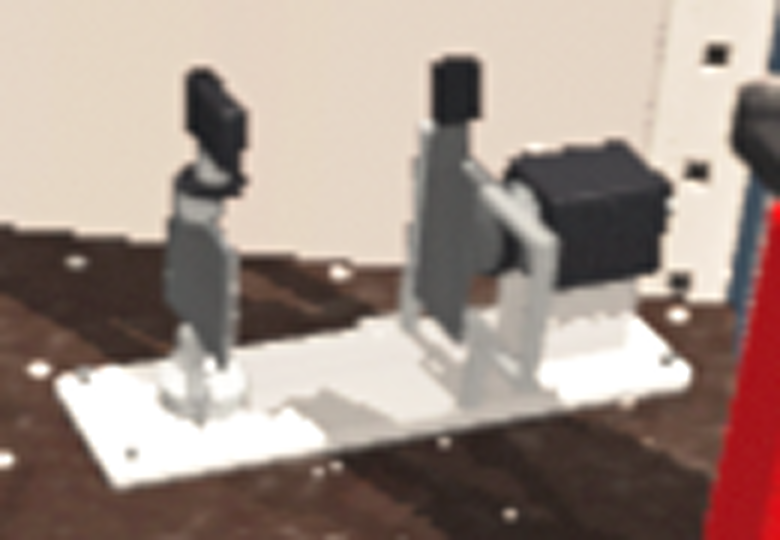

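View pics/c2.png

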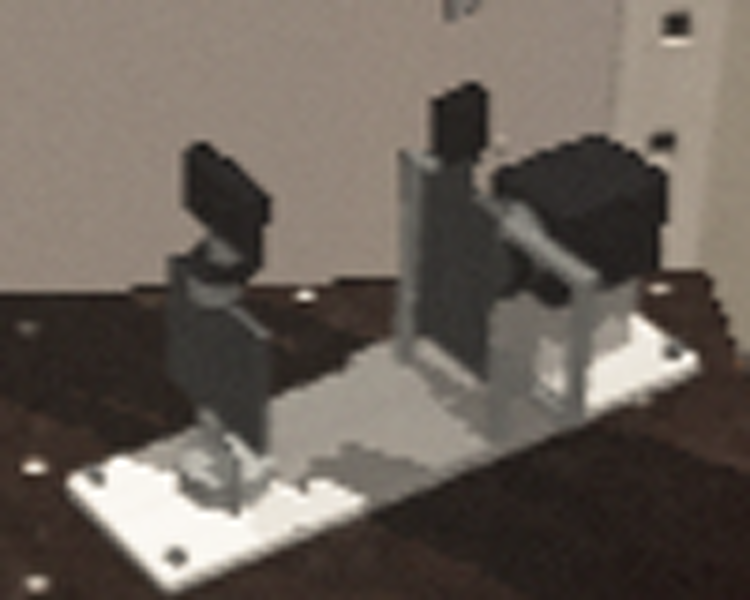

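View pics/c3.png

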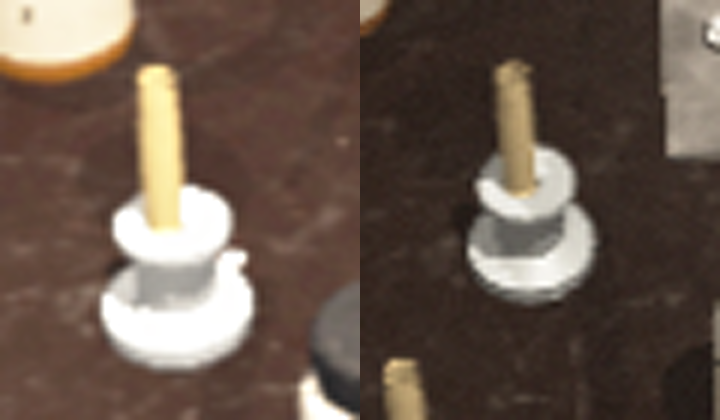

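The enlargements clearly show the knob bar, the shutter tab, the plate corners and the tube on its pedestal. Next I triangulate them.

```bash
cat > h.py <<'E'
import numpy as np
def ray(c,p):
    f=192/np.tan(np.radians(c['vfov'])/2)
    T=np.array(c['T']);d=T[:3,:3]@np.array([(p[0]-c['cx'])/f,(p[1]-c['cy'])/f,1]);return T[:3,3],d/np.linalg.norm(d)
def onz(c,p,z):
    o,d=ray(c,p);return o+d*(z-o[2])/d[2]
def tri(L):
    A=np.zeros((3,3));b=np.zeros(3)
    for c,p in L:
        o,d=ray(c,p);M=np.eye(3)-np.outer(d,d);A+=M;b+=M@o
    X=np.linalg.solve(A,b)
    return X,[round(1e3*np.linalg.norm(np.cross(X-ray(c,p)[0],ray(c,p)[1])),1) for c,p in L]
def proj(c,X):
    f=192/np.tan(np.radians(c['vfov'])/2);q=np.linalg.inv(np.array(c['T']))@np.append(X,1)
    return np.array([c['cx']+f*q[0]/q[2],c['cy']+f*q[1]/q[2]])
E
python3 - <<'E'
from bench import robot
from h import *
np.set_printoptions(precision=4,suppress=True)
a,b=robot.get_calibration("scene"),robot.get_calibration("side")
A=lambda x,y:(a,(240+x/6,125+y/6)); B=lambda x,y:(b,(235+x/7.5,130+y/7.5))
P=lambda x,y:(a,(180+x/6,205+y/6)); Q=lambda x,y:(b,(205+(x-360)/6,225+y/6))
for n,l in dict(knob=[A(216,124),B(227,208)],tab=[A(456,91),B(460,124)],cLN=[A(115,480),B(170,580)],cLF=[A(58,380),B(68,482)],cRN=[A(692,378),B(698,362)],
 tubeb=[P(163,226),Q(524,191)],tubet=[P(157,68),Q(513,63)],pedtop=[P(173,224),Q(526,184)]).items(): print(n,*tri(l))
for n,l in dict(cLN=[A(115,480),B(170,580)],cLF=[A(58,380),B(68,482)],cRN=[A(692,378),B(698,362)]).items():print(n,[onz(c,p,.01) for c,p in l])
o=robot.get_obs()
w=robot.get_calibration("wrist");print(w['vfov'],w['cx'],w['cy'],w['T'])
E
```

```text
knob [0.5585 0.0555 0.1412] [np.float64(0.2), np.float64(0.2)]
tab [ 0.5065 -0.0262  0.144 ] [np.float64(0.7), np.float64(0.7)]
cLN [0.5562 0.109  0.0123] [np.float64(2.5), np.float64(2.5)]
cLF [0.6131 0.0796 0.0185] [np.float64(0.6), np.float64(0.6)]
cRN [ 0.4307 -0.1115  0.0086] [np.float64(0.8), np.float64(0.8)]
tubeb [0.5081 0.3179 0.0522] [np.float64(0.5), np.float64(0.5)]
tubet [0.5133 0.3113 0.1072] [np.float64(1.3), np.float64(1.3)]
pedtop [0.5124 0.3099 0.0459] [np.float64(0.5), np.float64(0.5)]
cLN [array([0.5572, 0.1101, 0.01  ]), array([0.5578, 0.1031, 0.01  ])]
cLF [array([0.6217, 0.0703, 0.01  ]), array([0.6187, 0.0694, 0.01  ])]
cRN [array([ 0.4296, -0.1079,  0.01  ]), array([ 0.4303, -0.111 ,  0.01  ])]
65.90131928726848 254.8225322605831 192.7786599203208 [[ 1.      0.0014 -0.0015  0.5505]
 [ 0.001  -0.9711 -0.2388  0.069 ]
 [-0.0018  0.2388 -0.9711  0.3827]
 [ 0.      0.      0.      1.    ]]
```

Run:
```python
from bench import robot
from h import *
import cv2
np.set_printoptions(precision=4,suppress=True)
a,b=robot.get_calibration("scene"),robot.get_calibration("side")
for n,p,q in [("presstop",(403,160),(385,162)),("presshandle",(370,147),(355,153)),("handle2",(388,165),(372,172)),("ball",(455,115),(428,125)),("rj",(187,184),(197,203))]: print(n,*tri([(a,p),(b,q)]))
w=robot.get_calibration("wrist");im=robot.snapshot("wrist")
cv2.imwrite("pics/w0.png",cv2.resize(im,(800,600),interpolation=cv2.INTER_CUBIC))
```

```text
presstop [0.2718 0.0654 0.2137] [np.float64(1.7), np.float64(1.7)]
presshandle [0.3375 0.0608 0.2155] [np.float64(2.0), np.float64(2.0)]
handle2 [0.2886 0.0919 0.2041] [np.float64(3.0), np.float64(3.0)]
ball [0.213  0.0548 0.309 ] [np.float64(1.1), np.float64(1.1)]
rj [0.6568 0.2329 0.0825] [np.float64(2.1), np.float64(2.1)]
```

View pics/w0.png

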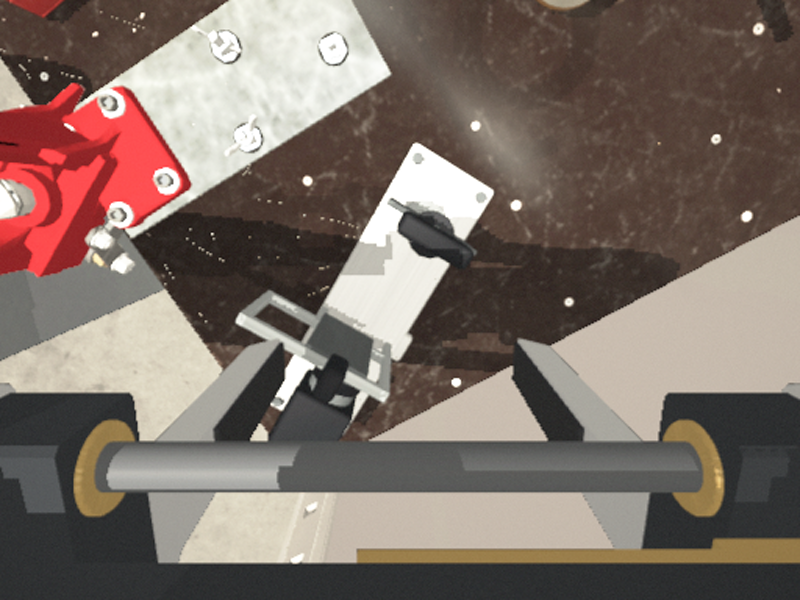

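The wrist view (scaled by 1.5625) shows the plate's mirror-end corners at (417,143) and (493,193), the knob near (435,237) and the tab near (333,375). Now I work out the fixture pose from the plate edges.

Run:
```python
from bench import robot
from h import *
np.set_printoptions(precision=4,suppress=True)
w=robot.get_calibration("wrist");s=1.5625
W=lambda x,y,z:onz(w,(x/s,y/s),z)
L1,L2,R1,R2=W(416,142,.01),W(322,305,.01),W(495,193,.01),W(407,343,.01)
print(L1,L2,R1,R2,np.linalg.norm(L1-R1))
an=lambda u,v:np.degrees(np.arctan2(*(u-v)[[1,0]]))
print(an(L1,L2),an(R1,R2),an(L1,R1))
print("tabtop",W(338,362,.153),"knobtop",W(437,232,.149))
a=robot.get_calibration("scene");b=robot.get_calibration("side")
for n,X in dict(k=[.5585,.0555,.136],t=[.508,.316,.041]).items():print(n,proj(a,X),proj(b,X),proj(w,X)*s)
```

```text
[0.5636 0.1028 0.01  ] [ 0.4868 -0.026   0.01  ] [0.626  0.0648 0.01  ] [ 0.5576 -0.0591  0.01  ] 0.07296784052331465
59.17166373239131 61.146317980118205 148.68924807849342
tabtop [ 0.5185 -0.0206  0.153 ] knobtop [0.5697 0.0473 0.149 ]
k [275.853  147.8326] [265.3005 159.3863] [413.9408 213.9655]
t [208.3861 246.6873] [232.9943 259.9703] [ 327.2913 -243.779 ]
```

>>> {"op": "carry_out", "data": {"increments": [[0, [30, 0, -20], 0], [0, [35, 0, -20], 0], [0, [35, 0, -20], 0], [0, [30, 0, -20], 0], [0, [0, 0, 0], 0], [0, [0, 0, 0], 0], [0, [0, 0, 0], 0]]}}

```text
time: 0.85
tool_pos: [0.5497, 0.129, 0.298]
ee_rot: [-3.139, 0.001, 1.57]
wrist_force: [0.3, -0.1, -1.1]
width: 0.0943
finger_force: 0.0
```

Run:
```python
from bench import robot
import cv2,pickle,numpy as np
o=robot.get_obs();print(o['time'],o['tool_pos'],o['ee_rot'],np.abs(o['qvel']).max())
w=robot.get_calibration("wrist");im=robot.snapshot("wrist");pickle.dump((w,im),open("w1.pkl","wb"))
cv2.imwrite("pics/w1.png",cv2.resize(im,(800,600),interpolation=cv2.INTER_CUBIC))
```

```text
0.85 [0.54968657 0.12903808 0.29799295] [-3.13921056e+00  9.39780497e-04  1.56979357e+00] 0.013335118153077148
```

View pics/w1.png

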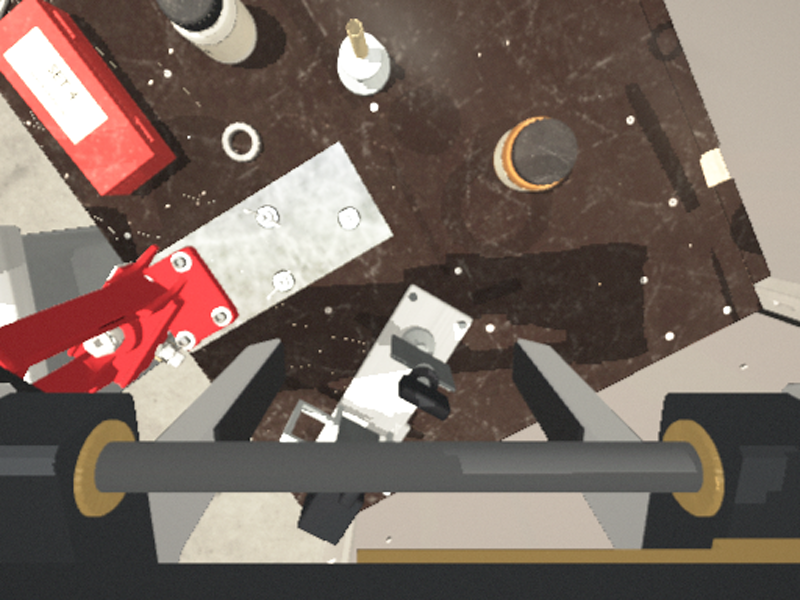

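The wrist view shows the tube with its top at (355,27) and base at (361,57), the plate corners at (411,284) and (472,321), and the knob near (425,395). Masks will make these positions more precise.

Run:
```python
from h import *
import cv2,pickle
np.set_printoptions(precision=4,suppress=True)
w,im=pickle.load(open("w1.pkl","rb"))
hsv=cv2.cvtColor(im,cv2.COLOR_BGR2HSV);s=1.5625
# tube
sub=hsv[5:50,210:255]; m=((sub[...,1]>90)&(sub[...,2]>90)&(sub[...,0]>12)&(sub[...,0]<32)).astype(np.uint8)
y,x=np.nonzero(m);y+=5;x+=210
print("tube",len(x),x.min(),x.max(),y.min(),y.max())
for r in range(y.min(),y.max()+1):print(r,x[y==r].min(),x[y==r].max(),end='; ')
mean=np.array([x.mean(),y.mean()]);print(mean)
print("tubemid z.070",onz(w,mean,.070))
print("base z.041",onz(w,(361/s,58/s),.041),"top .099",onz(w,(355/s,25/s),.099))
g=cv2.cvtColor(im,cv2.COLOR_BGR2GRAY).astype(float)
# plate edges by row: left edge max gradient
def edge(rows,c0,c1,sg):
    P=[]
    for r in rows:
        a,b=c0(r),c1(r);d=sg*np.diff(g[r,a:b]);k=d.argmax()
        off=0
        if 0<k<len(d)-1:
            q=d[k-1]-2*d[k]+d[k+1]; off=.5*(d[k-1]-d[k+1])/q if q else 0
        P.append((a+k+off+1-.5,r))
    P=np.array(P);X=np.array([onz(w,p,.01) for p in P]);vx,vy,x0,y0=cv2.fitLine(X[:,:2].astype(np.float32),cv2.DIST_HUBER,0,.001,.001).ravel()
    if vy<0:vx,vy=-vx,-vy
    n=np.array([-vy,vx]);res=(X[:,:2]-[x0,y0])@n
    print("edge ang",np.degrees(np.arctan2(vy,vx)),"pt",x0,y0,"res",np.abs(res).max());return np.array([x0,y0]),np.array([vx,vy])
l=lambda r:int((411-(r*s-284)*66/111)/s); rr=lambda r:int((472-(r*s-321)*.57)/s)
L=edge(range(188,235),lambda r:l(r)-9,lambda r:l(r)+9,1)
R=edge(range(210,228),lambda r:rr(r)-7,lambda r:rr(r)+7,-1)
print("width",abs(np.cross(L[1],R[0]-L[0])))
c=im[150:290,190:330];cv2.imwrite("pics/w1c.png",cv2.resize(c,(600,600),interpolation=cv2.INTER_CUBIC))
```

```text
Traceback (most recent call last):
ValueError: zero-size array to reduction operation minimum which has no identity
```

```bash
cat > m.py <<'E'
from h import *
import cv2,pickle
np.set_printoptions(precision=4,suppress=True)
w,im=pickle.load(open("w1.pkl","rb"))
hsv=cv2.cvtColor(im,cv2.COLOR_BGR2HSV);s=1.5625
print(hsv[[18,22,26,30,34],[227,228,229,230,231]].tolist())
sub=hsv[5:50,210:255]; m=((sub[...,1]>60)&(sub[...,2]>95)&(sub[...,0]>8)&(sub[...,0]<35)).astype(np.uint8)
y,x=np.nonzero(m);y+=5;x+=210
for r in np.unique(y):print(r,x[y==r].min(),x[y==r].max(),end='; ')
print("base z.041",onz(w,(361/s,58/s),.041),"top .099",onz(w,(355/s,25/s),.099))
g=cv2.cvtColor(im,cv2.COLOR_BGR2GRAY).astype(float)
def edge(rows,c0,c1,sg):
    P=[]
    for r in rows:
        a,b=c0(r),c1(r);d=sg*np.diff(g[r,a:b]);P.append((a+d.argmax()+.5,r))
    X=np.array([onz(w,p,.01) for p in P])[:,:2]
    vx,vy,x0,y0=cv2.fitLine(X.astype(np.float32),cv2.DIST_HUBER,0,.001,.001).ravel()
    if vy<0:vx,vy=-vx,-vy
    res=(X-[x0,y0])@np.array([-vy,vx])
    print("edge ang",np.degrees(np.arctan2(vy,vx)),"pt",x0,y0,"res",np.median(np.abs(res)),np.abs(res).max());return np.array([x0,y0]),np.array([vx,vy])
l=lambda r:int((411-(r*s-284)*66/111)/s); rr=lambda r:int((472-(r*s-321)*.57)/s)
L=edge(range(188,235),lambda r:l(r)-9,lambda r:l(r)+9,1)
R=edge(range(210,228),lambda r:rr(r)-7,lambda r:rr(r)+7,-1)
d=R[0]-L[0];print("width",L[1][0]*d[1]-L[1][1]*d[0])
print("corners",onz(w,(411/s,284/s),.01),onz(w,(473/s,321/s),.01))
cv2.imwrite("pics/w1c.png",cv2.resize(im[150:290,190:330],(600,600),interpolation=cv2.INTER_CUBIC))
E
python3 m.py
```

```text
[[21, 77, 169], [24, 69, 241], [21, 77, 170], [21, 83, 181], [22, 80, 182]]
5 213 232; 6 213 254; 7 214 254; 8 211 230; 9 211 230; 10 211 230; 11 211 227; 12 212 236; 13 212 234; 14 215 231; 15 216 234; 16 216 232; 17 216 232; 18 216 232; 19 216 232; 20 215 237; 21 217 232; 22 222 232; 23 220 232; 24 224 232; 25 217 233; 26 217 233; 27 216 233; 28 216 233; 29 226 234; 30 226 234; 31 226 234; 32 227 234; 33 216 234; 34 228 234; 35 228 234; 36 228 233; base z.041 [0.5191 0.302  0.041 ] top .099 [0.5196 0.3089 0.099 ]
edge ang 59.525764 pt 0.53752434 0.06417779 res 0.00038395382215747125 0.010990256974889099
edge ang 57.449474 pt 0.6119389 0.043912712 res 0.00031989268584318564 0.0008762540065338792
width -0.07441218
corners [0.5626 0.1042 0.01  ] [0.6259 0.0658 0.01  ]
```

View pics/w1c.png

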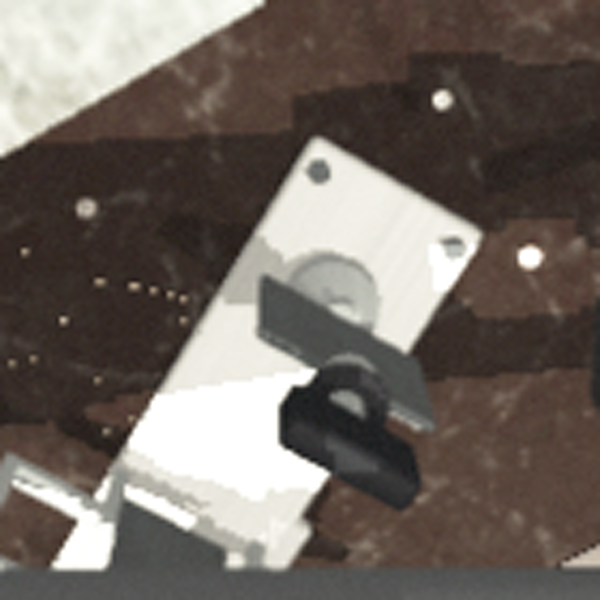

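The crop shows the knob bar's silhouette centred near (350,440) in crop pixels, and the mirror's foot disc near (335,292).

Run:
```python
from h import *
import pickle
np.set_printoptions(precision=4,suppress=True)
w,im=pickle.load(open("w1.pkl","rb"));k=600/140
C=lambda x,y,z:onz(w,(x/k+190-.5+.5/k,y/k+150-.5+.5/k),z)
print("bar",C(350,440,.136),"foot",C(335,295,.02),"bar ends",C(283,438,.149),C(405,507,.149))
E0,E1=C(314,136,.01),C(482,235,.01);print("end",E0,E1,np.degrees(np.arctan2(*(E0-E1)[[1,0]])),np.linalg.norm(E0-E1))
print("mirror top edge",C(262,335,.098),C(430,430,.098))
mid=(E0+E1)/2
for th in (58.5,59.3,60):
    u=np.array([np.cos(np.radians(th)),np.sin(np.radians(th))]);v=np.array([-u[1],u[0]])
    for n,p in dict(bar=C(350,440,.136),foot=C(335,295,.02)).items():
        d=(p-mid)[:2];print(th,n,d@u,d@v)
print("tube",onz(w,(230.6,36.3),.041),onz(w,(227.3,16.5),.099))
```

```text
bar [0.5698 0.0445 0.136 ] foot [0.5702 0.0474 0.02  ] bar ends [0.5511 0.0512 0.149 ] [0.5842 0.0309 0.149 ]
end [0.5624 0.1048 0.01  ] [0.6248 0.0674 0.01  ] 149.10015905229307 0.07279836951623922
mirror top edge [0.5447 0.0612 0.098 ] [0.5967 0.03   0.098 ]
58.5 bar -0.04798879717528733 -0.0014167560702484988
58.5 foot -0.04523787395350385 -0.0002763052447683851
59.3 bar -0.04800390042348976 -0.0007465897301269461
59.3 foot -0.045237322170579373 0.0003553410426574298
60 bar -0.04800943896345808 -0.0001600703203129943
60 foot -0.04522960489205059 0.0009079789261770685
tube [0.5185 0.303  0.041 ] [0.5197 0.3084 0.099 ]
```

Run:
```python
from h import *
from bench import robot
import pickle
np.set_printoptions(precision=4,suppress=True)
w,im=pickle.load(open("w1.pkl","rb"));s=1.5625
for p in [(500,440),(590,396),(755,315)]:print(onz(w,(p[0]/s,p[1]/s),0))
a=robot.get_calibration("scene");b=robot.get_calibration("side")
for p in [(165,159),(245,165),(360,177)]:print("sc",onz(a,p,0))
for p in [(160,170),(250,169)]:print("si",onz(b,p,0))
```

```text
[ 0.6629 -0.0747  0.    ]
[ 0.7575 -0.0216  0.    ]
[0.9189 0.0695 0.    ]
sc [0.9106 0.1016 0.    ]
sc [ 0.7226 -0.0243  0.    ]
sc [ 0.4551 -0.1813  0.    ]
si [0.927  0.0683 0.    ]
si [ 0.6715 -0.064   0.    ]
```

Run:
```python
from h import *
import cv2
np.set_printoptions(precision=1,suppress=True)
w=dict(vfov=65.90131928726848,cx=254.82,cy=192.78,T=np.array([[1,.0014,-.0015,.5505],[.001,-.9711,-.2388,.069],[-.0018,.2388,-.9711,.3827],[0,0,0,1]]))
t=np.radians(59.2);u=np.array([np.cos(t),np.sin(t)]);v=np.array([-u[1],u[0]]);A=np.array([.570,.046])
im=cv2.imread("pics/w0.png");
def poly(x,y,hx,hy,z,col):
    P=np.array([proj(w,np.append(A+(x+i*hx)*u+(y+j*hy)*v,z))*1.5625 for i,j in [(-1,-1),(1,-1),(1,1),(-1,1)]]);cv2.polylines(im,[P.astype(np.int32)],True,col,1);print(P.mean(0))
poly(-.0955,.005,.01,.006,.153,(0,0,255));poly(-.0955,.005,.01,.006,.127,(0,160,255));poly(0,0,.006,.021,.149,(0,255,0));poly(-.0955,.005,.0015,.022,.111,(255,0,0));poly(-.0955,.023,.004,.051,.107,(255,255,0))
cv2.imwrite("pics/w0o.png",cv2.resize(im[180:460,220:500],(600,600),interpolation=cv2.INTER_CUBIC))
```

```text
[335.8 384.5]
[341.6 366.2]
[437.4 234.3]
[344.4 356.6]
[318.8 339.7]
```

View pics/w0o.png

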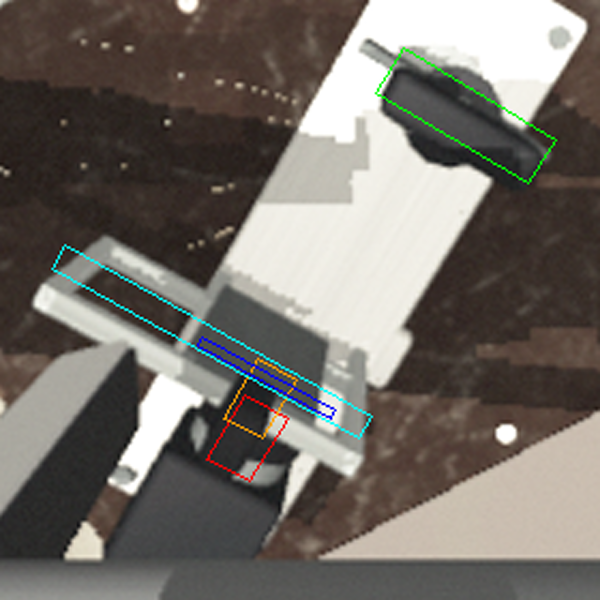

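The overlay agrees with the picture to a few mm: the tab sits near the red/orange boxes at s of about 9 mm, and the knob matches. I approach the tab with the tool offset toward +y, away from the back wall.

>>> {"op": "carry_out", "data": {"increments": [[0, [-37.5, -13.5, 0], 0], [0, [-37.5, -13.5, 0], 0], [0, [-37.5, -13.5, 0], 0], [0, [-37.5, -13.5, 0], 7.7], [0, [0, 0, 25], 7.7], [0, [0, 0, 25], 7.7], [0, [0, 0, 25], 7.7], [0, [0, 0, 25], 0]]}}

```text
time: 1.7
tool_pos: [0.4951, -0.0214, 0.1975]
ee_rot: [-3.14, 0.001, 1.028]
wrist_force: [-0.5, -0.1, -0.3]
width: 0.0941
finger_force: 0.0
```

>>> {"op": "carry_out", "data": {"increments": [[0, [0, 0, 0], 0], [0, [0, 0, 0], 0], [0, [0, 0, 0], 0]]}}

```text
time: 2.0
tool_pos: [0.4967, -0.0206, 0.201]
ee_rot: [3.139, -0.001, 1.033]
wrist_force: [-0.2, -0.9, -0.2]
width: 0.0941
finger_force: 0.0
```

>>> {"op": "carry_out", "data": {"increments": [[0, [0, 0, 15], 0], [0, [0, 0, 15], 0], [0, [0, 0, 15], 0], [0, [0, 0, 10], 0], [0, [0, 0, 5], 0], [0, [0, 0, 0], 0], [0, [0, 0, 0], 0], [0, [0, 0, 0], 0]]}}

```text
time: 2.8
tool_pos: [0.4966, -0.0201, 0.1403]
ee_rot: [3.14, -0.001, 1.033]
wrist_force: [0.5, 0.3, 0.8]
width: 0.0941
finger_force: 0.0
```

>>> {"op": "carry_out", "data": {"increments": [[80, [0, 0, 0], 0], [130, [0, 0, 0], 0], [180, [0, 0, 0], 0], [230, [0, 0, 0], 0], [255, [0, 0, 0], 0], [255, [0, 0, 0], 0], [255, [0, 0, 0], 0], [255, [0, 0, 0], 0]]}}

```text
time: 3.6
tool_pos: [0.4962, -0.0202, 0.1395]
ee_rot: [3.141, -0.0, 1.033]
wrist_force: [0.1, 0.0, -1.6]
width: 0.0334
finger_force: 0.6
```

>>> {"op": "carry_out", "data": {"increments": [[255, [0, 0, 0], 0], [255, [0, 0, 0], 0], [255, [0, 0, 0], 0], [255, [0, 0, 0], 0], [255, [0, 0, 0], 0], [255, [0, 0, 0], 0]]}}

```text
time: 4.2
tool_pos: [0.496, -0.0201, 0.1395]
ee_rot: [3.142, 0.0, 1.033]
wrist_force: [0.2, -1.5, 0.2]
width: 0.0116
finger_force: 30.0
```

>>> {"op": "carry_out", "data": {"increments": [[255, [0, -3, 0], 0], [255, [0, -3, 0], 0], [255, [0, -3, 0], 0], [255, [0, -3, 0], 0], [255, [0, 0, 0], 0], [255, [0, 0, 0], 0], [255, [0, 0, 0], 0]]}}

```text
time: 4.9
tool_pos: [0.4853, -0.0137, 0.1395]
ee_rot: [-3.141, 0.0, 1.033]
wrist_force: [-2.3, -1.1, 0.2]
width: 0.0117
finger_force: 30.0
```

>>> {"op": "carry_out", "data": {"increments": [[255, [0, -1.5, 0], 0], [255, [0, -1.5, 0], 0], [255, [0, 0, 0], 0], [255, [0, 0, 0], 0]]}}

```text
time: 5.3
tool_pos: [0.4831, -0.0124, 0.1395]
ee_rot: [3.142, 0.0, 1.033]
wrist_force: [-0.8, -1.9, -0.1]
width: 0.0116
finger_force: 30.0
```

>>> {"op": "carry_out", "data": {"increments": [[255, [0, -1.5, 0], 0], [255, [0, 0, 0], 0], [255, [0, 0, 0], 0]]}}

```text
time: 5.6
tool_pos: [0.4825, -0.0121, 0.1395]
ee_rot: [3.14, 0.0, 1.033]
wrist_force: [2.6, -3.9, -1.9]
width: 0.0117
finger_force: 30.0
```

>>> {"op": "carry_out", "data": {"increments": [[255, [0, -1.5, 0], 0], [255, [0, 0, 0], 0], [255, [0, 0, 0], 0]]}}

```text
time: 5.9
tool_pos: [0.4824, -0.012, 0.1395]
ee_rot: [3.137, -0.0, 1.033]
wrist_force: [6.4, -5.2, -3.9]
width: 0.0116
finger_force: 30.0
```

>>> {"op": "carry_out", "data": {"increments": [[255, [0, -1.5, 0], 0], [255, [0, 0, 0], 0], [255, [0, 0, 0], 0]]}}

```text
time: 6.2
tool_pos: [0.4823, -0.012, 0.1395]
ee_rot: [3.133, -0.0, 1.032]
wrist_force: [9.5, -7.4, -6.8]
width: 0.012
finger_force: 30.0
```

The shutter is at its end stop, within 1 mm of the predicted place. I ease the push, open the fingers and go up.

>>> {"op": "carry_out", "data": {"increments": [[255, [0, 3.2, 0], 0], [255, [0, 0, 0], 0], [200, [0, 0, 0], 0], [120, [0, 0, 0], 0], [120, [0, 0, 0], 0], [120, [0, 0, 0], 0], [120, [0, 0, 0], 0], [120, [0, 0, 0], 0]]}}

```text
time: 7.0
tool_pos: [0.4819, -0.0115, 0.1395]
ee_rot: [-3.141, -0.0, 1.033]
wrist_force: [0.0, 0.4, 0.0]
width: 0.0494
finger_force: 0.0
```

>>> {"op": "carry_out", "data": {"increments": [[120, [0, 0, -20], 0], [120, [0, 0, -25], 0], [120, [0, 0, -20], 0], [120, [0, 0, 0], 0], [120, [0, 0, 0], 0], [120, [0, 0, 0], 0]]}}

```text
time: 7.6
tool_pos: [0.4813, -0.0115, 0.2029]
ee_rot: [-3.139, 0.001, 1.033]
wrist_force: [-0.1, -0.2, -0.3]
width: 0.0498
finger_force: 0.0
```

>>> {"op": "carry_out", "data": {"increments": [[120, [30, 15, 0], 0], [120, [35, 16.8, 0], 0], [120, [30, 15, 0], 0], [120, [0, 0, 0], -8.5], [120, [0, 0, 0], -8.5], [120, [0, 0, 0], -8.5], [120, [0, 0, 0], -8.5], [120, [0, 0, 0], -8.5]]}}

```text
time: 8.4
tool_pos: [0.5701, 0.0461, 0.2023]
ee_rot: [-3.138, -0.001, 1.781]
wrist_force: [-0.7, 0.1, -0.3]
width: 0.0497
finger_force: 0.0
```

>>> {"op": "carry_out", "data": {"increments": [[120, [0, 0, 0], -8.5], [120, [0, 0, 0], -8.5], [120, [0, 0, 0], -8.5], [120, [0, 0, 0], -8.5], [120, [0, 0, 0], -8.5], [120, [0, 0, 0], -5], [120, [0, 0, 0], 0], [120, [0, 0, 0], 0]]}}

```text
time: 9.2
tool_pos: [0.5703, 0.046, 0.2032]
ee_rot: [-3.141, -0.002, 2.602]
wrist_force: [0.1, 0.4, -0.6]
width: 0.0496
finger_force: 0.0
```

>>> {"op": "carry_out", "data": {"increments": [[120, [0, 0, 0], 0], [120, [0, 0, 0], 0], [120, [0, 0, 0], 0]]}}

```text
time: 9.5
tool_pos: [0.5708, 0.046, 0.2045]
ee_rot: [3.142, 0.0, 2.604]
wrist_force: [-0.1, -0.7, -0.7]
width: 0.0497
finger_force: 0.0
```

Run:
```python
from bench import robot
import cv2,pickle,numpy as np
from h import *
from scipy.spatial.transform import Rotation as R
o=robot.get_obs();print(o['time'],o['tool_pos'],R.from_euler('xyz',o['ee_rot']).as_matrix().round(4).tolist(),o['joint_positions'])
w=robot.get_calibration("wrist");im=robot.snapshot("wrist");pickle.dump((w,im),open("w2.pkl","wb"))
t=np.radians(59.2);u=np.array([np.cos(t),np.sin(t)]);v=np.array([-u[1],u[0]]);A=np.array([.570,.046])
im=cv2.resize(im,(800,600),interpolation=cv2.INTER_CUBIC)
def poly(x,y,hx,hy,z,col):
    P=np.array([proj(w,np.append(A+(x+i*hx)*u+(y+j*hy)*v,z))*1.5625 for i,j in [(-1,-1),(1,-1),(1,1),(-1,1)]]);cv2.polylines(im,[P.astype(np.int32)],True,col,1)
poly(0,0,.006,.021,.149,(0,255,0));poly(-.0955,.046,.01,.006,.153,(0,0,255))
cv2.imwrite("pics/w2.png",im)
```

```text
9.5 [0.57084022 0.04598768 0.20445347] [[-0.8587, 0.5124, 0.0], [0.5124, 0.8587, 0.0], [-0.0, 0.0, -1.0]] [-1.86185798e-02  1.41057143e-01  1.34108272e+00  2.18609967e-05
  1.65943150e+00 -1.05139516e+00]
```

>>> {"op": "carry_out", "data": {"increments": [[120, [0, 0, 18], 0], [120, [0, 0, 18], 0], [120, [0, 0, 15], 0], [120, [0, 0, 10], 0], [120, [0, 0, 4], 0], [120, [0, 0, 0], 0], [120, [0, 0, 0], 0], [120, [0, 0, 0], 0]]}}

```text
time: 10.35
tool_pos: [0.5715, 0.046, 0.1406]
ee_rot: [3.141, 0.002, 2.604]
wrist_force: [0.4, 0.5, 0.4]
width: 0.0502
finger_force: 0.0
```

>>> {"op": "carry_out", "data": {"increments": [[160, [0, 0, 0], 0], [190, [0, 0, 0], 0], [205, [0, 0, 0], 0], [210, [0, 0, 0], 0], [210, [0, 0, 0], 0], [210, [0, 0, 0], 0], [210, [0, 0, 0], 0]]}}

```text
time: 11.05
tool_pos: [0.5698, 0.0442, 0.1396]
ee_rot: [-3.137, -0.0, 2.603]
wrist_force: [-3.8, -4.2, 1.4]
width: 0.0167
finger_force: 2.8
```

>>> {"op": "carry_out", "data": {"increments": [[255, [0, 0, 0], 0], [255, [0, 0, 0], 0], [255, [0, 0, 0], 0], [255, [0, 0, 0], 0], [255, [0, 0, 0], 0]]}}

```text
time: 11.55
tool_pos: [0.5688, 0.0423, 0.1395]
ee_rot: [-3.133, -0.001, 2.602]
wrist_force: [-5.9, -9.5, 3.2]
width: 0.0118
finger_force: 30.0
```

The knob is gripped at a width of 11.8 mm. I use the stored last picture to refine the fixture yaw from the plate edges.

Run:
```python
from h import *
import cv2,pickle
from bench import robot
w,im=pickle.load(open("w2.pkl","rb"));g=cv2.GaussianBlur(cv2.cvtColor(im,cv2.COLOR_BGR2GRAY),(3,3),0).astype(np.float32)
t=np.radians(59.2);u=np.array([np.cos(t),np.sin(t)]);v=np.array([-u[1],u[0]]);A=np.array([.5685,.0435])
def fit(name,pts,nrm,z=.01):
    X=[]
    offs=np.arange(-.010,.010,.0004)
    for p in pts:
        q=np.array([proj(w,np.append(p+o*nrm,z)) for o in offs],np.float32)
        if (q<2).any() or (q[:,0]>509).any() or (q[:,1]>381).any(): continue
        f=cv2.remap(g,q[:,0].reshape(-1,1),q[:,1].reshape(-1,1),cv2.INTER_LINEAR).ravel()
        d=np.diff(f);k=d.argmin()   # bright inside -> dark outside
        if d[k]<-8:X.append(p+(offs[k]+.0002)*nrm)
    X=np.array(X,np.float32)
    if len(X)<6:print(name,len(X));return
    vx,vy,x0,y0=cv2.fitLine(X,cv2.DIST_HUBER,0,.001,.001).ravel()
    r=np.abs((X-[x0,y0])@np.array([-vy,vx]))
    print(name,len(X),"ang",np.degrees(np.arctan2(vy,vx))%180,"off",(np.array([x0,y0])-A)@nrm,"medres",np.median(r))
fit("near",[A+s*u+.037*v for s in np.arange(-.14,.035,.004)],v)
fit("near mir",[A+s*u+.037*v for s in np.arange(-.07,.035,.003)],v)
fit("end",[A+.047*u+s*v for s in np.arange(-.03,.03,.003)],u)
o=robot.get_obs();print(o['wrist_torque'],o['tool_pos'])
```

```text
near 35 ang 59.29402 off 0.03651998048156075 medres 0.00012587332
near mir 35 ang 59.31754 off 0.03648001156313974 medres 0.00013541456
end 20 ang 149.20033 off 0.04920000645955076 medres 0.00039999036
[-1.40164877  1.00368286  0.05036248] [0.56875806 0.04234442 0.13951622]
```

Fixture yaw comes out at 59.3° and the plate edge confirms the axis. The target for the mirror normal is 169.95°, so the tool yaw should be 1.395 rad. I re-centre on the axis and then turn.

>>> {"op": "carry_out", "data": {"increments": [[255, [0, -4, 0], 0], [255, [0, 0, 0], 0], [255, [0, 0, 0], 5], [255, [0, 0, 0], 5], [255, [0, 0, 0], 5], [255, [0, 0, 0], 5], [255, [0, 0, 0], 0], [255, [0, 0, 0], 0]]}}

```text
time: 12.35
tool_pos: [0.5685, 0.0421, 0.1395]
ee_rot: [-3.14, 0.0, 2.257]
wrist_force: [-2.2, -3.8, 1.3]
width: 0.0122
finger_force: 30.0
```

>>> {"op": "carry_out", "data": {"increments": [[255, [0, 0, 0], 6], [255, [0, 0, 0], 6], [255, [0, 0, 0], 6], [255, [0, 0, 0], 6], [255, [0, 0, 0], 6], [255, [0, 0, 0], 0], [255, [0, 0, 0], 0]]}}

```text
time: 13.05
tool_pos: [0.5683, 0.042, 0.1395]
ee_rot: [-3.14, 0.001, 1.735]
wrist_force: [-3.5, -3.5, 2.5]
width: 0.0118
finger_force: 30.0
```

>>> {"op": "carry_out", "data": {"increments": [[255, [0, 0, 0], 5], [255, [0, 0, 0], 5], [255, [0, 0, 0], 5], [255, [0, 0, 0], 4.2], [255, [0, 0, 0], 0], [255, [0, 0, 0], 0], [255, [0, 0, 0], 0], [255, [0, 0, 0], 0]]}}

```text
time: 13.85
tool_pos: [0.5682, 0.042, 0.1395]
ee_rot: [-3.14, 0.001, 1.4]
wrist_force: [-3.4, -4.0, 2.8]
width: 0.0118
finger_force: 30.0
```

Run:
```python
from bench import robot
import cv2,pickle,numpy as np
from h import *
o=robot.get_obs();print(o['time'],o['tool_pos'],o['ee_rot'],o['wrist_force'],o['wrist_torque'],o['width'])
A=robot.get_calibration("scene");a=robot.snapshot("scene");b=robot.snapshot("side");w=robot.get_calibration("wrist");im=robot.snapshot("wrist")
pickle.dump((w,im,a,b),open("w3.pkl","wb"))
r=lambda m,x,y,w,h,W,H:cv2.resize(m[y:y+h,x:x+w],(W,H),interpolation=cv2.INTER_CUBIC)
cv2.imwrite("pics/f.png",np.vstack([np.hstack([r(a,180,105,180,165,390,358),r(b,190,105,160,165,347,358)]),r(im,40,120,440,140,737,234)]))
```

```text
13.85 [0.56816276 0.04201818 0.13952958] [-3.14025209e+00  1.36822036e-03  1.39975091e+00] [-3.44338921 -3.96228028  2.8070208 ] [-0.66362452  0.85206386  0.06981627] 0.011759550402928792
```

View pics/f.png

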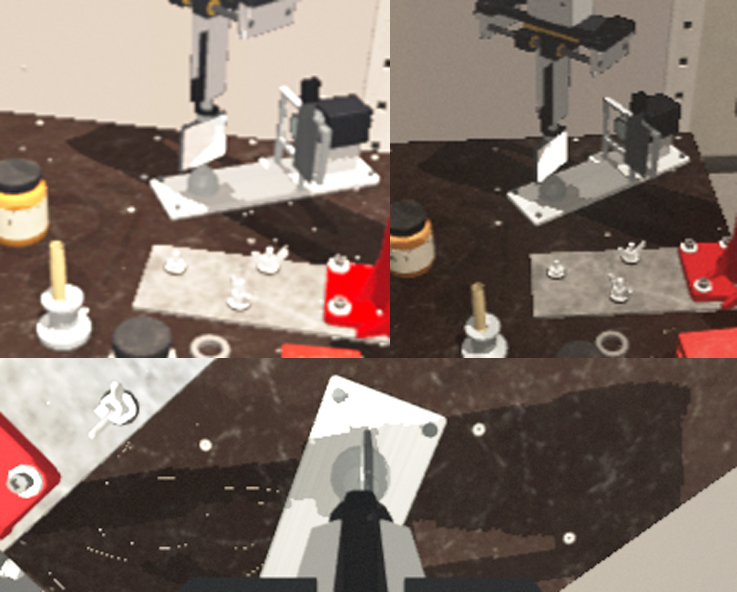

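The last view shows the shutter slid clear of the lens, the mirror turned with the knob held, and the tube and jars still standing. I make a final trim of about 0.4°.

>>> {"op": "carry_out", "data": {"increments": [[255, [0, 0, 0], 0.4], [255, [0, 0, 0], 0], [255, [0, 0, 0], 0], [255, [0, 0, 0], 0], [255, [0, 0, 0], 0], [255, [0, 0, 0], 0]]}}

```text
time: 14.6
tool_pos: [0.5681, 0.042, 0.1395]
ee_rot: [-3.14, 0.001, 1.393]
wrist_force: [-4.0, -4.5, 2.6]
width: 0.0116
finger_force: 30.0
```

Run:
```python
from bench import robot
import numpy as np
o=robot.get_obs();print(o['time'],np.degrees(o['ee_rot'][2]),o['wrist_force'],o['width'],np.abs(o['qvel']).max())
print(robot.close_job())
```

```text
14.6 79.79504483554769 [-3.98916643 -4.48179681  2.55867727] 0.011606635948421472 0.0009925886935396263
the job is handed in; nothing more can be done
None
```

I slid the shutter fully open to its end stop, turned the mirror about 69° so its computed line of view meets the brass tube, and handed the job in at 14.6 s with the knob still gripped; the angle comes from my pose measurements (within about half a degree), not from the fixture camera's own view.

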